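# Put one more bin into the parts rack

### The arm

A 7-joint arm with a two-finger parallel gripper is mounted at the origin on the work surface. World frame = base frame: x ahead of the robot, y to its left, z up, the work surface at z = 0. Lengths are in m, angles in rad, forces in N, time in s.
With the tool pointing down it reaches from about 0.35 to 0.9 m from the base axis. Payload 7.2 kg.
Tool frame: the origin (TCP) lies at the very end of the fingers, on their centre line; the grasp point (between the pads) lies 19 mm behind it (pinch_z is the z of the grasp point in the tool frame, in m); z points along the fingers, y is the direction in which the jaws open and shut (so a half turn about z gives the same grasp; the last joint's range is limited). The gripper opens to 85 mm and grips with 20 to 120 N. Pads are 22 mm wide; open, the fingers measure 114 mm over their backs; the gripper's body (76 mm by 85 mm) begins 54 mm behind the grasp point. The pads swing forward as they close: fully open they stand 13 mm farther back than shut.
Start: joints at [-1.307, 0.411, -0.013, 1.596, 0.006, 1.134, -0.082], TCP at [0.204, 0.591, 0.231] pointing down, gripper open.
Joint ranges: [-2.95, 2.95], [-0.29, 1.99], [-1.47, 1.44], [0.14, 2.54], [-1.03, 4.17], [0.13, 1.85], [-2.86, 2.86]. Speed limits (rad/s): [2.39, 2.39, 3.01, 3.01, 3.14, 3.14, 3.14].

### API

Orientations are given as a rotation vector (axis times angle).
In Python, from workcell import get_state, camera, close_job, pinch_z gives the robot as it stands.
- The arm moves only by the tool play_rows, never from a script. Its argument "commands" is a list of rows, each an object of numbers: "grip": the opening, from 0 (shut) to 1 (fully open); "x", "y", "z": the shift along the tool's x, y, z in mm; "yaw": the turn about the tool's z in rad. A call has exactly 5 rows; each row is the pose to reach, as a shift and turn from the pose measured when the call began, along the tool's axes at that moment; what a row does not reach only later rows make up. A row lasts 1/8 s, in which the tool goes at most 62.5 mm and 10.7 degrees, less where a joint would pass 70% of its speed; a pose out of reach is approached as far as the arm can. A call with a gripper value outside its range is refused whole. The fingers move at their own pace and stop on an object; "force" is the grip in N (left out, the last holds). Time passes only in rows, so rows that repeat a pose let the fingers close, or fill a call up. It gives the time, the measured TCP pose, the force and the opening at its end, in the units of the state.
- get_state(): the state, without advancing time (a new reading comes with each control period).
- camera(name): name is "scene" or "side" or "wrist"; returns a dict with "img" (400x640x3 uint8, blue, green, red), "intrinsics" (3x3 intrinsics, pixels), "cam_to_world" (4x4, takes a point from camera to world coordinates). Camera axes: x right, y down, z forward; pixel columns grow to the right and rows downward; lengths in m; the calibration is good to about 2 mm. The wrist camera is an equidistant fisheye: a pixel r from the principal point sees the ray r / f radians off the axis. A picture is of the moment at which its call begins. There is no depth.
- close_job(): hands the job in, once; it reports no verdict.
The state is a dict: "t": time; "q": joint angles; "qvel": joint speeds; "tau": joint torques, N m; "tcp_pos": TCP position; "orientation": TCP orientation; "force": force on the tool from outside, world axes, zero at the start; "torque": the same for the moment, N m; "grip_width": finger opening in m.
Only numpy, scipy, OpenCV 4.12 (cv2) and the standard library are available. Lean on these libraries where they do the work, as an engineer would, in place of code of your own. Each camera call takes 0.05 s, during which the arm holds its last target. There are 200 camera calls.

### The job

Take just the top bin off the nest of empty parts bins, leaving the two below nested where they stand. Set it down, without dropping it, on the sill of the wooden rack in front of the empty bay, with its rear wall towards the rack, then push it in until its rear touches the back board. Leave the filled bins, the chuck and the oil bottle where they are.

Things in the scene. Friction and masses are not known exactly. Their poses are not given: they have to be found in the camera images.
- top_bin: The bin to move: open yellow parts bin, 120 long (x) x 60 wide (y) x 58 mm high, 75 g, uppermost of a nest of three; origin at the centre of its underside, z up. Side and rear (+x) walls 58 mm high; the front (-x) is a lip only 34 mm high, its top edge 54 mm from the origin. Walls 3 mm, 10 degrees inward to the bottom; the sides carry a vertical rim band, the top 12 mm, 60 mm over the outside.
- mid_bin: The middle bin of the nest, same shape (all five bins are alike). The top bin rests on ledges inside it, 26 mm higher, with about 1.5 mm of side play: this bin's rim is 26 mm below the top bin's rim, so fingers reaching deeper than that would squeeze it too.
- low_bin: The lowest bin of the nest, same shape, loose on the table; origin at table height, 26 mm below the middle bin's.
- rack: Fixed plywood rack, three bays open to its -x (robot side). Origin on its middle line at table height, x into the bays. Floor level, 8 mm thick, 240 mm wide, x = -100 (open sill) to +142 mm; dividers 6 mm thick from x = +30 mm, bays 72 mm wide at 78 mm pitch; back board's face at x = +130, top 80 up; cross board x = +50 to +90 mm, 80 to 88 mm above the table, over the middle of a bin fully in.
- bay_home (a point): Point on the floor (8 mm above the table) of the one empty bay, any of the three: where a bin's origin lies when it is fully in, rear touching the back board. Axes as the rack's (x into the bay). It lies 70 mm in from the rack's origin line, under the middle of the cross board.
- filled_a: Bin of the same shape holding bolts, about 400 g, standing in one of the other bays; its lip is about 16 mm in from the rack's origin line. Bystander.
- filled_b: Bin of the same shape holding nuts, about 350 g, standing in the other bay. Bystander.
- chuck: Steel three-jaw lathe chuck, 80 mm diameter, 60 mm high, lying on its back; origin at the centre of its underside. Bystander.
- oil_bottle: White plastic oil bottle, 48 mm diameter, 130 mm high, upright; origin at the centre of its underside. Bystander.
- top_rear (a point): Middle of the top edge of the rear wall of the top bin: 60 mm behind its origin (+x of the bin), 58 mm up. The low lip is at the opposite end.
Things that resemble listed ones, but are neither listed nor needed, are in the scene too. What is shaped like the mid_bin but purple or turquoise is not meant.

How it is judged:
By the outcome, as a careful person would: the job done as asked, in the order asked, and still so for the second after the job is handed in, with the robot touching nothing.
It also fails if it takes over 54 s, if anything falls off the work surface, if the arm or the gripper's body presses on something with over 40 N, if the wrist force passes 120 N, or if a joint passes its speed limit or range.

## Working session

There is one attempt and no reset: what is moved stays moved. The work goes in short steps, Python scripts to look and compute and a tool call to move; the robot and the scene stay as the last step left them, time stands still between calls to the robot, and variables do not carry over. Pictures are saved under pics/ and viewed, about 8 in all and at most 12, crops included, and the job is handed in when it is done.

Besides the shell and the picture viewer there is one more tool, called after ">>>" as name([rows], argument=value, ...), one row to a line, values as JSON. play_rows: Moves the arm, as the interface text tells. Its arguments: {"type":"object","properties":{"commands":{"type":"array"},"force":{"type":"number"}},"required":["commands"]}

```bash
mkdir -p pics; ls
cat > h.py <<'E'
import numpy as np, cv2
from workcell import get_state, camera, close_job, pinch_z
def snap(n,f):
    c=camera(n); cv2.imwrite('pics/'+f+'.png',c['img']); np.savez('pics/'+f+'.npz',**c); return c
def ray(c,u,v):
    K=np.array(c['intrinsics']);T=np.array(c['cam_to_world'])
    d=np.array([(u-K[0,2])/K[0,0],(v-K[1,2])/K[1,1],1.0])
    if abs(K[0,0])<0: pass
    return T[:3,3],T[:3,:3]@d
def wray(c,u,v):
    K=np.array(c['intrinsics']);T=np.array(c['cam_to_world'])
    a=np.array([(u-K[0,2])/K[0,0],(v-K[1,2])/K[1,1]]);r=np.linalg.norm(a)
    d=np.r_[a/r*np.sin(r) if r>0 else a,np.cos(r)]
    return T[:3,3],T[:3,:3]@d
def onz(c,u,v,z,f=ray):
    o,d=f(c,u,v);return o+d*(z-o[2])/d[2]
def proj(c,p):
    T=np.linalg.inv(np.array(c['cam_to_world']));q=T[:3,:3]@p+T[:3,3];k=np.array(c['intrinsics'])@q;return k[:2]/k[2]
def load(f): return dict(np.load('pics/'+f+'.npz'))
E
python3 - <<'E'
from h import *
a=snap('scene','s0');b=snap('side','d0')
print(get_state(),pinch_z)
for c in(a,b):print(c['intrinsics'],c['cam_to_world'])
E
```

```text
pics
{'t': 0.1, 'q': array([-1.30720245,  0.41182207, -0.01271884,  1.59693877,  0.00562505,
        1.13428507, -0.0821968 ]), 'qvel': array([ 0.00011407, -0.00081614,  0.00050867, -0.00252206, -0.00010589,
       -0.00131617,  0.00059445]), 'tau': array([ 1.78147398e-03, -6.01830769e+01,  6.83626123e-01, -3.00089121e+01,
        1.40019099e-02,  6.46102242e-03,  3.93216442e-05]), 'tcp_pos': array([0.20348577, 0.59049315, 0.23054462]), 'orientation': array([-5.18705677e-01, -3.09835759e+00,  2.21918783e-03]), 'force': array([-0.05178409,  0.14158263,  0.38018659]), 'torque': array([-0.00305052,  0.0019228 ,  0.00384487]), 'grip_width': 0.08529051786975228} -0.0187
[[414.59998682   0.         319.82691286]
 [  0.         414.59998682 195.16545398]
 [  0.           0.           1.        ]] [[ 0.42637743  0.48980872 -0.76045362  1.42302859]
 [ 0.90436938 -0.21425522  0.36906737 -0.4547201 ]
 [ 0.01784126 -0.84509296 -0.5343216   0.74613099]
 [ 0.          0.          0.          1.        ]]
[[414.29315016   0.         327.33841177]
 [  0.         414.29315016 199.34008654]
 [  0.           0.           1.        ]] [[ 0.69291153 -0.51285544  0.50680657 -0.16437282]
 [-0.72089938 -0.50577084  0.47381424 -0.61973748]
 [ 0.01332978 -0.69366789 -0.72017163  1.05356036]
 [ 0.          0.          0.          1.        ]]
```

View pics/s0.png

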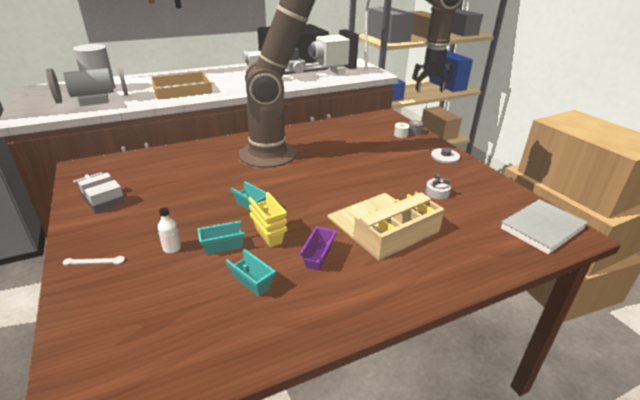

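View pics/d0.png

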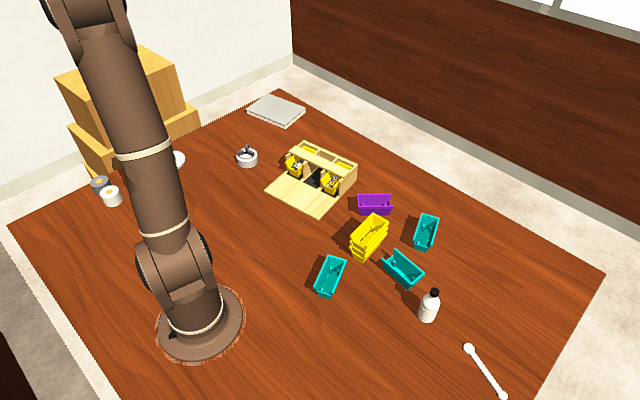

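The yellow nest is at scene (268,220) and side (368,238). The rack is at scene (390,222) and side (315,180), with the middle bay apparently empty. The turquoise and purple bins are lookalikes and not meant. I'll confirm with enlarged crops.

Run:
```python
import cv2,numpy as np
d=cv2.imread('pics/d0.png');s=cv2.imread('pics/s0.png')
a=cv2.resize(d[135:265,260:400],None,fx=4,fy=4,interpolation=cv2.INTER_CUBIC)
cv2.imwrite('pics/c1.png',a)
b=cv2.resize(s[185:255,240:450],None,fx=3.8,fy=3.8,interpolation=cv2.INTER_CUBIC)
cv2.imwrite('pics/c2.png',b)
```

```text
(no output)
```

View pics/c1.png

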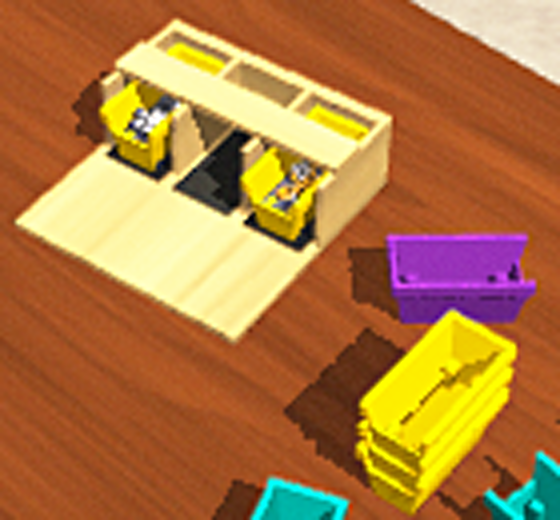

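View pics/c2.png

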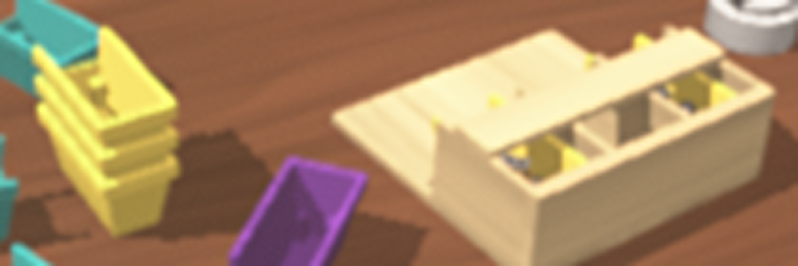

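Run:
```python
from h import *
s=load('s0');d=load('d0');np.set_printoptions(precision=4,suppress=True)
C=lambda u,v:(260+u/4-.4,135+v/4-.4);S=lambda u,v:(240+u/3.8-.4,185+v/3.8-.4)
def tri(p,q):
    o1,d1=ray(s,*p);o2,d2=ray(d,*q);A=np.c_[d1,-d2];t=np.linalg.lstsq(A,o2-o1,rcond=None)[0]
    a=o1+d1*t[0];b=o2+d2*t[1];return (a+b)/2,np.linalg.norm(a-b)
L={'rearR':(S(105,130),C(516,348),.11),'rearL':(S(177,100),C(452,312),.11),'frL':(S(100,28),C(362,400),.11),
'frR':(S(35,45),None,.11),'sillR':(S(333,118),C(235,340),.008),'sillL':(S(550,30),C(15,222),.008),
'backR':(S(540,195),C(390,120),.08),'backL':(S(773,92),C(177,20),.08)}
for k,(p,q,z) in L.items():
    print(k,onz(s,*p,z), onz(d,*q,z) if q else '', tri(p,q) if q else '')
```

```text
rearR [ 0.5673 -0.1913  0.11  ] [ 0.5622 -0.195   0.11  ] (array([ 0.5647, -0.192 ,  0.1073]), np.float64(0.003309553296992229))
rearL [ 0.5533 -0.1326  0.11  ] [ 0.5565 -0.1372  0.11  ] (array([ 0.5563, -0.1356,  0.1113]), np.float64(0.004122897453661076))
frL [ 0.4395 -0.151   0.11  ] [ 0.4431 -0.1456  0.11  ] (array([ 0.4411, -0.1494,  0.1121]), np.float64(0.0047619859208692114))
frR [ 0.4429 -0.2032  0.11  ]  
sillR [0.4889 0.0256 0.008 ] [0.4825 0.0244 0.008 ] (array([0.4848, 0.0272, 0.0045]), np.float64(0.001119214029441614))
sillL [0.4448 0.2625 0.008 ] [0.444  0.2626 0.008 ] (array([0.4442, 0.2629, 0.0076]), np.float64(8.546353947945769e-05))
backR [0.7201 0.0687 0.08  ] [0.7187 0.0643 0.08  ] (array([0.7204, 0.067 , 0.0793]), np.float64(0.0035745269998532776))
backL [0.6842 0.2998 0.08  ] [0.6846 0.3016 0.08  ] (array([0.684 , 0.3005, 0.0803]), np.float64(0.0012897930509199532))
```

Only one nest is yellow: three bins with the lips toward the robot and the rear toward world +x, at about (0.50,-0.17), yaw ~0.1. Middle bay is empty; rack yaw is ~0.163. I'll move over the rack first for a wrist view, then go on to the nest.

>>> play_rows([
  {"x":-60,"y":-30,"z":-20,"yaw":-0.15,"grip":1},
  {"x":-120,"y":-70,"z":-30,"yaw":-0.3,"grip":1},
  {"x":-170,"y":-110,"z":-30,"yaw":-0.45,"grip":1},
  {"x":-220,"y":-150,"z":-30,"yaw":-0.495,"grip":1},
  {"x":-270,"y":-190,"z":-30,"yaw":-0.495,"grip":1},
])

```text
t: 0.72
tcp_pos: [0.3859, 0.3395, 0.2607]
orientation: [0.257, -3.131, 0.002]
force: [0.6, 0.2, 0.2]
grip_width: 0.0856
```

```bash
cat >> h.py <<'E'
from scipy.spatial.transform import Rotation as R
def to(p,psi=None):
    s=get_state();M=R.from_rotvec(s['orientation']).as_matrix();x=M[:,0]
    ps=np.arctan2(x[1],x[0]);print('t',s['t'],'tcp',s['tcp_pos'].round(4),'psi',ps.round(4),'F',s['force'].round(2),'w',s['grip_width'].round(4))
    if p is not None: print('shift mm',(1000*M.T@(np.array(p)-s['tcp_pos'])).round(1),'yaw',None if psi is None else (ps-psi+np.pi)%(2*np.pi)-np.pi)
E
python3 -c "
from h import *
to([.47,.15,.26],np.pi+.163)"
```

```text
Traceback (most recent call last):
  File "h.py", line 23, in to
    ps=np.arctan2(x[1],x[0]);print('t',s['t'],'tcp',s['tcp_pos'].round(4),'psi',ps.round(4),'F',s['force'].round(2),'w',s['grip_width'].round(4))
                                                                                                                        ^^^^^^^^^^^^^^^^^^^^^
AttributeError: 'float' object has no attribute 'round'
```

>>> play_rows([
  {"x":-20,"y":-50,"z":0,"yaw":0,"grip":1},
  {"x":-40,"y":-100,"z":0,"yaw":0,"grip":1},
  {"x":-50,"y":-150,"z":0,"yaw":0,"grip":1},
  {"x":-52,"y":-190,"z":0,"yaw":0,"grip":1},
  {"x":-52,"y":-200,"z":0,"yaw":0,"grip":1},
])

```text
t: 1.35
tcp_pos: [0.4702, 0.1477, 0.2608]
orientation: [0.25, -3.131, 0.003]
force: [-0.8, 0.4, 0.5]
grip_width: 0.0854
```

```bash
sed -i "s/s\['grip_width'\].round(4)/round(s['grip_width'],4)/" h.py
python3 -c "
from h import *
snap('wrist','w1')
to([.50,-.17,.24],np.pi+.12);c=load('w1');print(c['intrinsics'],c['cam_to_world'])"
```

```text
t 1.4 tcp [0.4701 0.148  0.2608] psi -2.9814 F [ 0.89 -1.25  1.04] w 0.0852
shift mm [  21.2 -318.7   21.5] yaw 0.04016146143088406
[[309.70691629   0.         316.61408716]
 [  0.         309.70691629 199.47132628]
 [  0.           0.           1.        ]] [[-0.15789799  0.93557877  0.31584899  0.38943982]
 [ 0.98745432  0.15008144  0.04908688  0.13521369]
 [-0.00147843  0.31963717 -0.94753886  0.40332233]
 [ 0.          0.          0.          1.        ]]
```

View pics/w1.png

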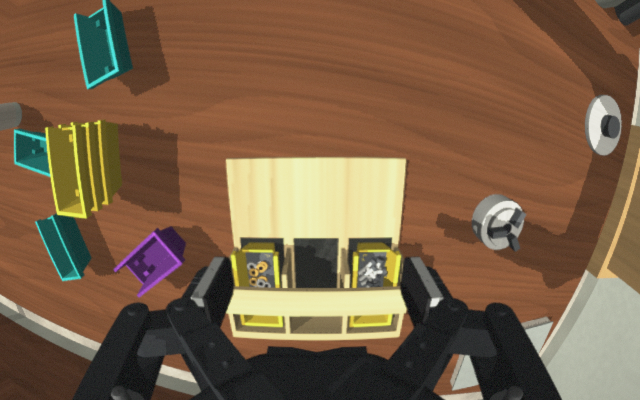

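The wrist view shows the rack square on: sill front corners (227,159) and (406,158), middle bay empty at (317,263), filled bins either side. The nest is at the left (70-115, 125-215), with its lips at the top of the picture.

Run:
```python
from h import *
np.set_printoptions(precision=4,suppress=True)
c=load('w1')
P={}
for n,u,v,z in [('sR',227.5,159,.008),('sL',406,158,.008),('xR',230,291,.088),('xL',408,291,.088),('nearBayR',294,238,.008),('nearBayL',340,238,.008),
  ('nestRearR?',57,217,.11),('nestFrontR?',47,127,.11),('nfl',74,122,.11),('nrl',87,217,.11)]:
    P[n]=onz(c,u,v,z,wray); print(n,P[n])
for a,b in(('sR','sL'),('xR','xL')):
    e=P[b]-P[a];print(np.linalg.norm(e),np.arctan2(-e[0],e[1]),(P[a]+P[b])/2)
m=(P['sR']+P['sL'])/2;y=.163
print('mid rack origin',m[:2]+.1*np.array([np.cos(y),np.sin(y)]))
```

```text
sR [0.4838 0.0294 0.008 ]
sL [0.4448 0.264  0.008 ]
xR [0.6334 0.0621 0.088 ]
xL [0.5978 0.2862 0.088 ]
nearBayR [0.5832 0.1332 0.008 ]
nearBayL [0.5728 0.1975 0.008 ]
nestRearR? [ 0.5683 -0.1954  0.11  ]
nestFrontR? [ 0.4457 -0.2013  0.11  ]
nfl [ 0.4373 -0.1476  0.11  ]
nrl [ 0.5565 -0.1334  0.11  ]
0.23787488442826832 0.16460642687156415 [0.4643 0.1467 0.008 ]
0.2268884287345205 0.15769349698064536 [0.6156 0.1741 0.088 ]
mid rack origin [0.563  0.1629]
```

>>> play_rows([
  {"x":5,"y":-60,"z":0,"yaw":0.04,"grip":1},
  {"x":10,"y":-120,"z":0,"yaw":0.04,"grip":1},
  {"x":15,"y":-180,"z":0,"yaw":0.04,"grip":1},
  {"x":20,"y":-240,"z":0,"yaw":0.04,"grip":1},
  {"x":20,"y":-285,"z":0,"yaw":0.04,"grip":1},
])

```text
t: 2.02
tcp_pos: [0.496, -0.1374, 0.2614]
orientation: [0.189, -3.135, 0.003]
force: [1.2, 0.0, 0.9]
grip_width: 0.0852
```

>>> play_rows([
  {"x":0,"y":-15,"z":0,"yaw":0,"grip":1},
  {"x":0,"y":-33,"z":0,"yaw":0,"grip":1},
  {"x":0,"y":-33,"z":0,"yaw":0,"grip":1},
  {"x":0,"y":-33,"z":0,"yaw":0,"grip":1},
  {"x":0,"y":-33,"z":0,"yaw":0,"grip":1},
])

```text
t: 2.65
tcp_pos: [0.5002, -0.1687, 0.2614]
orientation: [0.193, -3.135, 0.002]
force: [-0.6, 0.4, -0.2]
grip_width: 0.0857
```

```bash
python3 -c "
from h import *
c=snap('wrist','w2')
to([.50,-.17,.2],np.pi+.12);cv2.imwrite('pics/w2c.png',cv2.resize(c['img'][90:330,190:450],None,fx=2.4,fy=2.4,interpolation=cv2.INTER_CUBIC))"
```

```text
t 2.7 tcp [ 0.5002 -0.1689  0.2615] psi -3.0192 F [-1.02  0.34  0.  ] w 0.0855
shift mm [ 0.3 -0.9 61.5] yaw 0.002439527089069138
```

View pics/w2c.png

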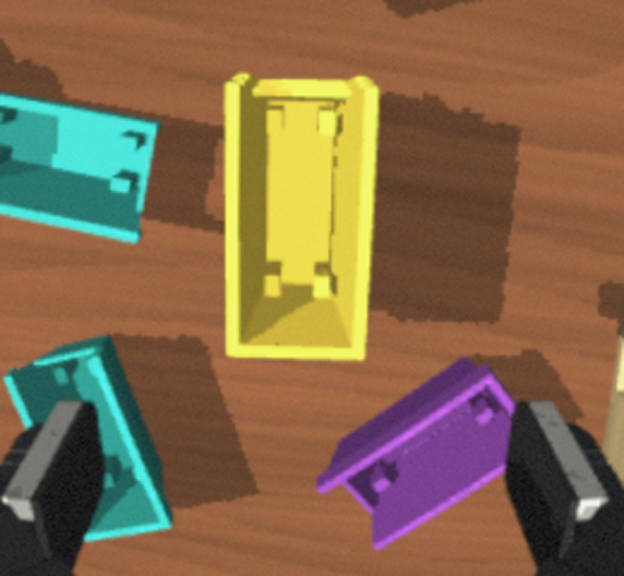

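The top bin is square in view: rear corners at crop (227,357) and (364,359), front rim ends at (226,80) and (379,80).

Run:
```python
from h import *
np.set_printoptions(precision=4,suppress=True)
c=load('w2');P=[]
for u,v in[(227,357),(364,359),(379,80),(226,80)]:
    P.append(onz(c,190+u/2.4-.3,90+v/2.4-.3,.11,wray)[:2]);print(P[-1])
P=np.array(P);r=(P[0]+P[1])/2;f=(P[2]+P[3])/2;e=r-f;w=P[1]-P[0];w2=P[2]-P[3]
print('rear',r,'front',f,'len',np.linalg.norm(e),'yaw',np.arctan2(e[1],e[0]),np.linalg.norm(w),np.arctan2(-w[0],w[1]),np.linalg.norm(w2),np.arctan2(-w2[0],w2[1]))
rc,(cw,ch),an=cv2.minAreaRect((P*1000).astype(np.float32));print(rc,cw,ch,an)
to(None)
```

```text
[ 0.5649 -0.195 ]
[ 0.5584 -0.135 ]
[ 0.4383 -0.1465]
[ 0.4456 -0.2064]
rear [ 0.5617 -0.165 ] front [ 0.4419 -0.1765] len 0.12026466253184402 yaw 0.09553795075083739 0.06029500066453941 0.10712008948312295 0.060292479694719486 0.12153690621836387
(501.5906066894531, -170.7593536376953) 121.39281463623047 60.29100036621094 5.478392124176025
t 2.7 tcp [ 0.5002 -0.1689  0.2615] psi -3.0192 F [-1.02  0.34  0.  ] w 0.0855
```

>>> play_rows([
  {"x":-5,"y":-2,"z":50,"yaw":0.022,"grip":1},
  {"x":-5,"y":-2,"z":100,"yaw":0.022,"grip":1},
  {"x":-5,"y":-2,"z":145,"yaw":0.022,"grip":1},
  {"x":-5,"y":-2,"z":165,"yaw":0.022,"grip":1},
  {"x":-5,"y":-2,"z":171,"yaw":0.022,"grip":1},
], force=20)

```text
t: 3.32
tcp_pos: [0.5047, -0.1699, 0.0893]
orientation: [0.158, -3.135, 0.001]
force: [0.2, 0.8, 0.8]
grip_width: 0.0854
```

```bash
python3 -c "
from h import *
to([.505,-.1705,.089],np.pi+.10)
a=snap('scene','s3')
c=snap('wrist','w3')['img']
x=cv2.resize(c[150:400,170:470],(600,500),interpolation=cv2.INTER_CUBIC);y=cv2.resize(a['img'][170:250,240:300],(375,500),interpolation=cv2.INTER_CUBIC)
cv2.imwrite('pics/v3.png',cv2.resize(np.hstack([x,y]),(800,410)))"
```

```text
t 3.325 tcp [ 0.5047 -0.1699  0.0893] psi -3.0406 F [0.24 0.85 0.78] w 0.0854
shift mm [-0.3 -0.7  0.3] yaw 0.0009918003746616222
```

View pics/v3.png

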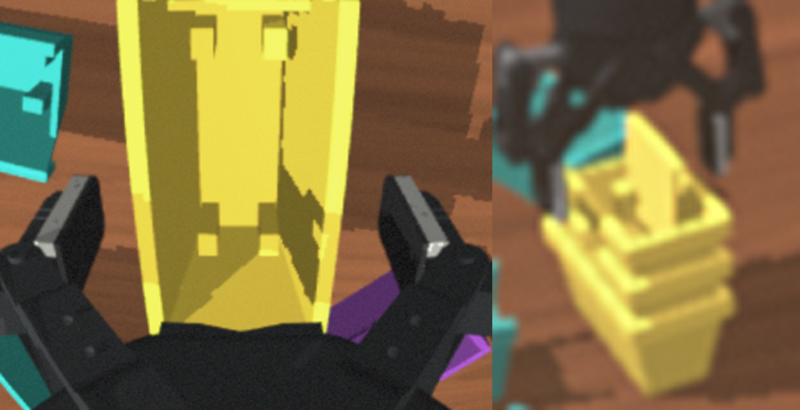

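The fingers straddle the top bin evenly, with tips around the rim and above the middle bin's rim. Closing.

>>> play_rows([
  {"y":-0.7,"grip":0.5},
  {"y":-0.7,"grip":0.5},
  {"y":-0.7,"grip":0.5},
  {"y":-0.7,"grip":0.5},
  {"y":-0.7,"grip":0.5},
], force=25)

```text
validation failed for argument at $.co...
```

```bash
python3 -c "
from h import *
to(None)
snap('scene','s4')
c=snap('wrist','w4')"
```

```text
t 3.425 tcp [ 0.5054 -0.1703  0.0905] psi -3.0409 F [ 0.11 -0.29  0.22] w 0.0857
```

All fields are probably required.

>>> play_rows([
  {"x":0,"y":0,"z":1,"yaw":0,"grip":0.5},
  {"x":0,"y":0,"z":1,"yaw":0,"grip":0.5},
  {"x":0,"y":0,"z":1,"yaw":0,"grip":0.5},
  {"x":0,"y":0,"z":1,"yaw":0,"grip":0.5},
  {"x":0,"y":0,"z":1,"yaw":0,"grip":0.5},
], force=25)

```text
t: 4.15
tcp_pos: [0.5068, -0.1708, 0.0916]
orientation: [-0.158, 3.135, -0.003]
force: [-1.1, 0.4, 6.7]
grip_width: 0.0592
```

```bash
python3 -c "
from h import *
to(None)"
```

```text
t 4.15 tcp [ 0.5068 -0.1708  0.0916] psi -3.0412 F [-1.11  0.36  6.73] w 0.0592
```

Gripped at 59 mm. Now lifting slowly.

>>> play_rows([
  {"x":0,"y":0,"z":-4,"yaw":0,"grip":0.5},
  {"x":0,"y":0,"z":-10,"yaw":0,"grip":0.5},
  {"x":0,"y":0,"z":-18,"yaw":0,"grip":0.5},
  {"x":0,"y":0,"z":-28,"yaw":0,"grip":0.5},
  {"x":0,"y":0,"z":-40,"yaw":0,"grip":0.5},
])

```text
t: 4.78
tcp_pos: [0.5066, -0.1707, 0.1324]
orientation: [-0.157, 3.135, -0.003]
force: [0.1, -0.8, -0.4]
grip_width: 0.0593
```

```bash
python3 -c "
from h import *
to(None)
a=snap('scene','s5')['img'];b=snap('side','d5')['img']
cv2.imwrite('pics/v5.png',np.hstack([cv2.resize(a[150:250,225:325],(400,400),interpolation=cv2.INTER_CUBIC),cv2.resize(b[170:270,320:420],(400,400),interpolation=cv2.INTER_CUBIC)]))"
```

```text
t 4.775 tcp [ 0.5066 -0.1707  0.1324] psi -3.0412 F [ 0.11 -0.8  -0.45] w 0.0593
```

View pics/v5.png

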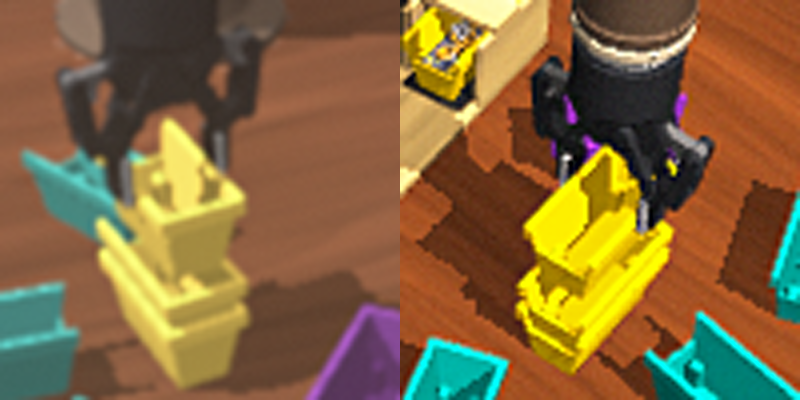

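Only the top bin came up; the lower two remain nested in place. Carrying it over the sill.

>>> play_rows([
  {"x":0,"y":0,"z":-30,"yaw":0,"grip":0.5},
  {"x":-5,"y":25,"z":-45,"yaw":-0.02,"grip":0.5},
  {"x":-14,"y":70,"z":-45,"yaw":-0.04,"grip":0.5},
  {"x":-24,"y":120,"z":-45,"yaw":-0.06,"grip":0.5},
  {"x":-33,"y":165,"z":-45,"yaw":-0.06,"grip":0.5},
])

```text
t: 5.5
tcp_pos: [0.5236, -0.0016, 0.1781]
orientation: [-0.252, 3.126, -0.004]
force: [0.7, -0.3, -0.0]
grip_width: 0.0594
```

```bash
python3 -c "
from h import *
to([.5337,.1584,.11],np.pi+.162)"
```

```text
t 5.5 tcp [ 0.5236 -0.0016  0.1781] psi -2.9806 F [ 0.68 -0.29 -0.02] w 0.0594
shift mm [-35.2 156.5  67.8] yaw -0.001027884908829435
```

>>> play_rows([
  {"x":-10,"y":45,"z":0,"yaw":0,"grip":0.5},
  {"x":-20,"y":90,"z":10,"yaw":0,"grip":0.5},
  {"x":-30,"y":130,"z":30,"yaw":0,"grip":0.5},
  {"x":-35,"y":150,"z":50,"yaw":0,"grip":0.5},
  {"x":-35,"y":156.5,"z":68,"yaw":0,"grip":0.5},
])

```text
t: 6.12
tcp_pos: [0.5332, 0.1588, 0.1084]
orientation: [-0.254, 3.126, -0.004]
force: [0.4, -0.5, -0.9]
grip_width: 0.0593
```

```bash
python3 -c "
from h import *
to([.5337,.1584,.0485],np.pi+.162)
c=snap('wrist','w6')['img'];b=snap('side','d6')['img']
cv2.imwrite('pics/v6.png',np.hstack([cv2.resize(c[60:400,150:490],(400,400),interpolation=cv2.INTER_CUBIC),cv2.resize(b[125:245,240:360],(400,400),interpolation=cv2.INTER_CUBIC)]))"
```

```text
t 6.125 tcp [0.5332 0.1588 0.1084] psi -2.9794 F [ 0.41 -0.47 -0.86] w 0.0593
shift mm [-0.2 -0.3 59.9] yaw 0.0001906713316666142
```

View pics/v6.png

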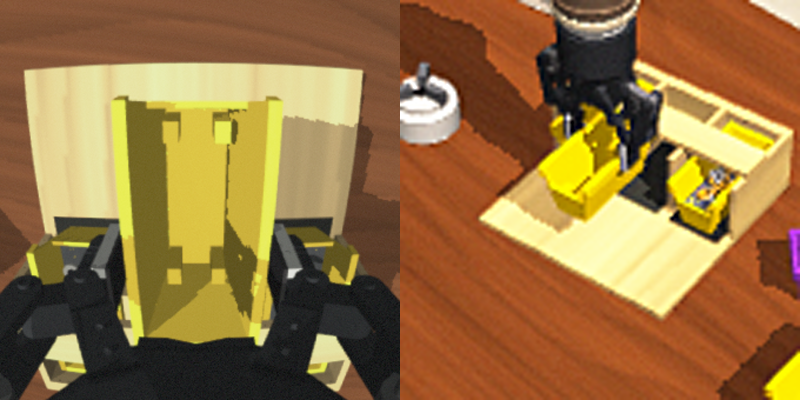

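The bin is centred over the sill and square to it, lip towards the robot. Lowering it.

>>> play_rows([
  {"x":0,"y":0,"z":30,"yaw":0,"grip":0.5},
  {"x":0,"y":0,"z":48,"yaw":0,"grip":0.5},
  {"x":0,"y":0,"z":55,"yaw":0,"grip":0.5},
  {"x":0,"y":0,"z":57,"yaw":0,"grip":0.5},
  {"x":0,"y":0,"z":58.5,"yaw":0,"grip":0.5},
])

```text
t: 6.85
tcp_pos: [0.5326, 0.1568, 0.0496]
orientation: [-0.251, 3.128, -0.006]
force: [-0.0, 0.2, -0.2]
grip_width: 0.0594
```

>>> play_rows([
  {"x":0,"y":0,"z":0.5,"yaw":0,"grip":0.5},
  {"x":0,"y":0,"z":0.5,"yaw":0,"grip":0.5},
  {"x":0,"y":0,"z":1,"yaw":0,"grip":0.5},
  {"x":0,"y":0,"z":1,"yaw":0,"grip":0.5},
  {"x":0,"y":0,"z":1,"yaw":0,"grip":0.5},
])

```text
t: 7.48
tcp_pos: [0.5326, 0.1569, 0.0486]
orientation: [-0.251, 3.129, -0.006]
force: [-0.2, -0.1, -0.8]
grip_width: 0.0595
```

>>> play_rows([
  {"x":0,"y":1.5,"z":0,"yaw":0,"grip":0.5},
  {"x":0,"y":1.5,"z":0.5,"yaw":0,"grip":0.5},
  {"x":0,"y":1.5,"z":1,"yaw":0,"grip":0.5},
  {"x":0,"y":1.5,"z":1.5,"yaw":0,"grip":0.5},
  {"x":0,"y":1.5,"z":1.5,"yaw":0,"grip":0.5},
])

```text
t: 8.1
tcp_pos: [0.5324, 0.1584, 0.0477]
orientation: [-0.251, 3.129, -0.006]
force: [-3.4, -0.8, 6.6]
grip_width: 0.0594
```

>>> play_rows([
  {"x":0,"y":0,"z":0.5,"yaw":0,"grip":0.5},
  {"x":0,"y":0,"z":1,"yaw":0,"grip":0.5},
  {"x":0,"y":0,"z":1,"yaw":0,"grip":0.5},
  {"x":0,"y":0,"z":1,"yaw":0,"grip":0.5},
  {"x":0,"y":0,"z":1,"yaw":0,"grip":0.5},
])

```text
t: 8.72
tcp_pos: [0.5324, 0.1584, 0.0477]
orientation: [-0.251, 3.128, -0.005]
force: [-4.2, -1.5, 10.9]
grip_width: 0.0595
```

Contact felt at TCP z 0.0477, exactly as predicted. Releasing.

>>> play_rows([
  {"x":0,"y":0,"z":-0.5,"yaw":0,"grip":0.5},
  {"x":0,"y":0,"z":-0.5,"yaw":0,"grip":0.9},
  {"x":0,"y":0,"z":-0.5,"yaw":0,"grip":0.9},
  {"x":0,"y":0,"z":-0.5,"yaw":0,"grip":0.9},
  {"x":0,"y":0,"z":-0.5,"yaw":0,"grip":0.9},
])

```text
t: 9.35
tcp_pos: [0.5324, 0.1584, 0.0481]
orientation: [-0.251, 3.128, -0.005]
force: [0.4, -0.2, 0.3]
grip_width: 0.0769
```

>>> play_rows([
  {"x":0,"y":0,"z":-10,"yaw":0,"grip":0.9},
  {"x":0,"y":0,"z":-40,"yaw":0,"grip":0.9},
  {"x":0,"y":0,"z":-80,"yaw":0,"grip":0.9},
  {"x":30,"y":0,"z":-110,"yaw":0,"grip":0.7},
  {"x":60,"y":0,"z":-110,"yaw":0,"grip":0.5},
])

```text
t: 9.98
tcp_pos: [0.4737, 0.1494, 0.1608]
orientation: [-0.25, 3.124, -0.002]
force: [-0.3, 0.5, -0.1]
grip_width: 0.0431
```

```bash
python3 -c "
from h import *
to(None)
c=snap('wrist','w7')['img'];b=snap('side','d7')['img']
cv2.imwrite('pics/v7.png',np.hstack([cv2.resize(c[60:400,150:490],(500,500),interpolation=cv2.INTER_CUBIC),cv2.resize(b[135:235,260:360],(300,500),interpolation=cv2.INTER_CUBIC)]))"
```

```text
t 9.975 tcp [0.4737 0.1494 0.1608] psi -2.9817 F [-0.35  0.53 -0.09] w 0.0431
```

View pics/v7.png

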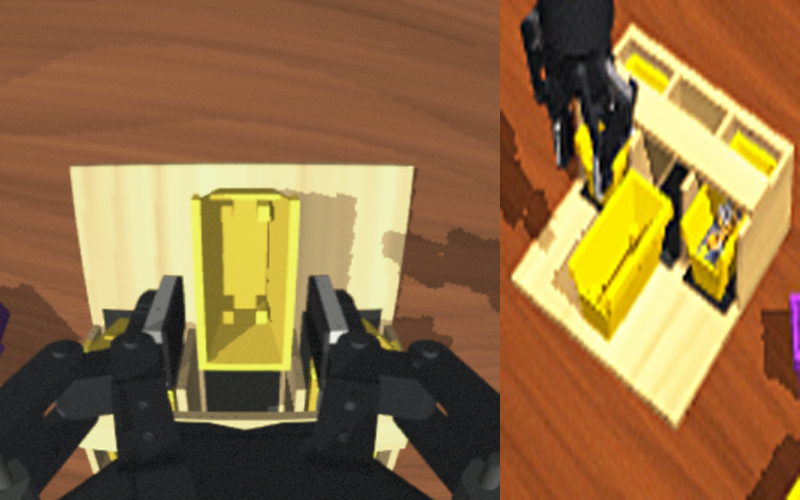

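The bin stands on the sill, lip to the robot. Crop corners: sill (71,167)/(413,167); bin rear (205,369)/(289,369), front (193,197)/(299,197). The bay mouth at (203-281,375) sits just behind it.

Run:
```python
from h import *
np.set_printoptions(precision=4,suppress=True)
c=load('w7');k=340/500;P={}
for n,u,v,z in[('sR',71,167,.008),('sL',413,167,.008),('rR',205,369,.066),('rL',289,369,.066),('fR',193,197,.066),('fL',299,197,.066),('lipR',207,190,.042),('lipL',283,190,.042)]:
    P[n]=onz(c,150+u*k-.2,60+v*k-.2,z,wray)[:2]
s=(P['sR']+P['sL'])/2;e=P['sL']-P['sR'];y=np.arctan2(-e[0],e[1]);print('rack yaw',y,np.linalg.norm(e))
Rm=np.array([[np.cos(y),np.sin(y)],[-np.sin(y),np.cos(y)]])
for n in P:print(n,P[n],'rack',1000*(Rm@(P[n]-s))-[100,0])
r=(P['rR']+P['rL'])/2;f=(P['fR']+P['fL'])/2;e=r-f;print('bin yaw',np.arctan2(e[1],e[0]),'len',np.linalg.norm(e),'ctr',(r+f)/2,'lip',(P['lipR']+P['lipL'])/2)
g=(r+f)/2;th=y
# push start: rack x of lip face(-54) - 11 - 20
for d in(-90,):
    to(np.r_[g+np.array([np.cos(th),np.sin(th)])*d/1000,.03],np.pi+y)
```

```text
rack yaw 0.15892797730144986 0.23912094149738117
sR [0.484  0.0274] rack [-100.     -119.5605]
sL [0.4462 0.2635] rack [-100.      119.5605]
rR [0.5905 0.1412] rack [ 23.1581 -24.0438]
rL [0.5817 0.1962] rack [23.1565 31.6765]
fR [0.4726 0.1203] rack [-96.5802 -26.0414]
fL [0.4634 0.1778] rack [-96.6131  32.1485]
lipR [0.4751 0.1265] rack [-93.1584 -20.3546]
lipL [0.4678 0.1715] rack [-93.1816  25.2676]
bin yaw 0.16529781952145017 len 0.1197563872345005 ctr [0.527  0.1589] lip [0.4715 0.149 ]
t 10.075 tcp [0.4704 0.1487 0.159 ] psi -2.981 F [ 0.29  0.41 -0.59] w 0.0427
shift mm [ 32.8   1.4 128.9] yaw 0.0017093234535341395
```

The bin is seated, yaw within 0.006 of the rack and ~3 mm to +y of the bay's middle. I'll push it with two nearly shut fingers on the lip and drift −3 mm on the way.

>>> play_rows([
  {"x":28,"y":1.5,"z":0,"yaw":0,"grip":0.2},
  {"x":30,"y":1.5,"z":40,"yaw":0,"grip":0.2},
  {"x":30,"y":1.5,"z":80,"yaw":0,"grip":0.2},
  {"x":30,"y":1.5,"z":115,"yaw":0,"grip":0.2},
  {"x":30,"y":1.5,"z":129,"yaw":0,"grip":0.2},
])

```text
t: 10.7
tcp_pos: [0.4406, 0.1448, 0.0285]
orientation: [-0.252, 3.131, -0.005]
force: [-0.4, -0.0, 0.1]
grip_width: 0.0171
```

>>> play_rows([
  {"x":-8,"y":0,"z":0,"yaw":0,"grip":0.2},
  {"x":-14,"y":0,"z":0,"yaw":0,"grip":0.2},
  {"x":-20,"y":0,"z":0,"yaw":0,"grip":0.2},
  {"x":-28,"y":-0.5,"z":0,"yaw":0,"grip":0.2},
  {"x":-36,"y":-1,"z":0,"yaw":0,"grip":0.2},
])

```text
t: 11.32
tcp_pos: [0.4768, 0.1497, 0.0289]
orientation: [-0.252, 3.131, -0.005]
force: [-0.8, -0.5, 1.1]
grip_width: 0.0172
```

```bash
python3 -c "
from h import *
to(None)
c=snap('wrist','w8')['img'];b=snap('side','d8')['img']
cv2.imwrite('pics/v8.png',np.hstack([cv2.resize(c[60:400,150:490],(500,500),interpolation=cv2.INTER_CUBIC),cv2.resize(b[135:235,260:360],(300,500),interpolation=cv2.INTER_CUBIC)]))"
```

```text
t 11.325 tcp [0.4768 0.1497 0.0289] psi -2.9809 F [-0.78 -0.49  1.08] w 0.0172
```

View pics/v8.png

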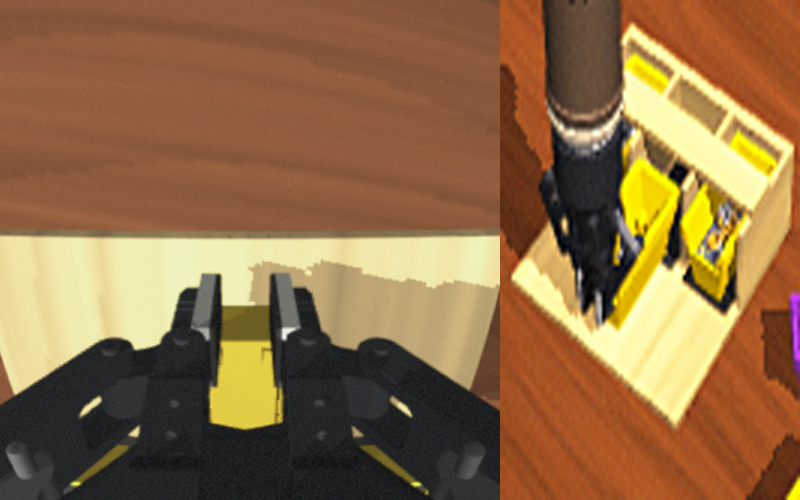

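The fingers bear on the outside of the lip and the bin is moving straight. About 93 mm to go.

>>> play_rows([
  {"x":-9,"y":-0.7,"z":0,"yaw":0,"grip":0.2},
  {"x":-18,"y":-1.4,"z":0,"yaw":0,"grip":0.2},
  {"x":-27,"y":-2,"z":0,"yaw":0,"grip":0.2},
  {"x":-36,"y":-2,"z":0,"yaw":0,"grip":0.2},
  {"x":-44,"y":-2,"z":0,"yaw":0,"grip":0.2},
])

```text
t: 12.05
tcp_pos: [0.522, 0.1549, 0.0288]
orientation: [-0.251, 3.129, -0.005]
force: [0.4, -0.4, -1.3]
grip_width: 0.0171
```

>>> play_rows([
  {"x":-9,"y":0,"z":0,"yaw":0,"grip":0.2},
  {"x":-17,"y":0,"z":0,"yaw":0,"grip":0.2},
  {"x":-25,"y":0,"z":0,"yaw":0,"grip":0.2},
  {"x":-31,"y":0,"z":0,"yaw":0,"grip":0.2},
  {"x":-36,"y":0,"z":0,"yaw":0,"grip":0.2},
])

```text
t: 12.68
tcp_pos: [0.5578, 0.1607, 0.0288]
orientation: [-0.251, 3.13, -0.005]
force: [-0.7, 0.4, 0.5]
grip_width: 0.0169
```

```bash
python3 -c "
from h import *
to(None)
s=get_state();p=s['tcp_pos'][:2]-[.5638,.1613];print(p@[.987,.160],p@[-.160,.987])
c=snap('wrist','w9')['img'];b=snap('side','d9')['img']
cv2.imwrite('pics/v9.png',np.hstack([cv2.resize(c[60:400,150:490],(400,400),interpolation=cv2.INTER_CUBIC),cv2.resize(b[135:225,260:360],(400,400),interpolation=cv2.INTER_CUBIC)]))"
```

```text
t 12.675 tcp [0.5578 0.1607 0.0288] psi -2.9813 F [-0.73  0.39  0.5 ] w 0.0169
-0.0060018886149796015 0.0003590987375931301
```

View pics/v9.png

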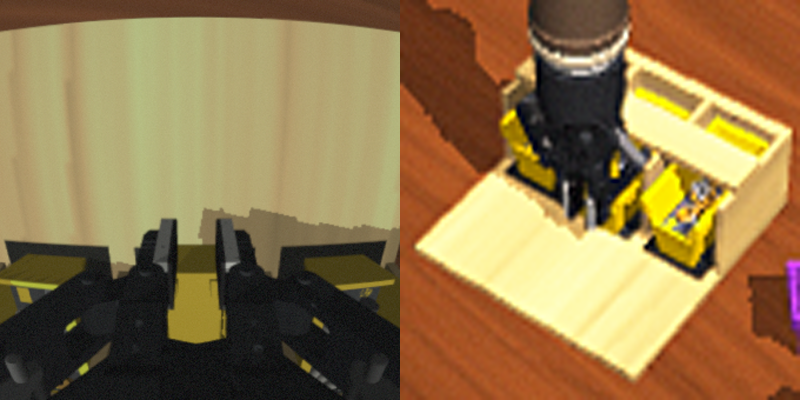

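The bin is in the bay, about 10 mm short, and the neighbours are undisturbed. I've now used all 12 pictures, so I'll finish by force and position.

>>> play_rows([
  {"x":-2,"y":0,"z":0,"yaw":0,"grip":0.2},
  {"x":-4,"y":0,"z":0,"yaw":0,"grip":0.2},
  {"x":-6,"y":0,"z":0,"yaw":0,"grip":0.2},
  {"x":-7,"y":0,"z":0,"yaw":0,"grip":0.2},
  {"x":-8,"y":0,"z":0,"yaw":0,"grip":0.2},
])

```text
t: 13.4
tcp_pos: [0.5661, 0.162, 0.0289]
orientation: [-0.251, 3.129, -0.005]
force: [-0.2, -0.3, -0.2]
grip_width: 0.0168
```

>>> play_rows([
  {"x":-0.5,"y":0,"z":0,"yaw":0,"grip":0.2},
  {"x":-1,"y":0,"z":0,"yaw":0,"grip":0.2},
  {"x":-1.5,"y":0,"z":0,"yaw":0,"grip":0.2},
  {"x":-2,"y":0,"z":0,"yaw":0,"grip":0.2},
  {"x":-2.5,"y":0,"z":0,"yaw":0,"grip":0.2},
])

```text
t: 14.02
tcp_pos: [0.5681, 0.1623, 0.0288]
orientation: [-0.251, 3.13, -0.005]
force: [-2.8, -1.1, 0.6]
grip_width: 0.0169
```

>>> play_rows([
  {"x":-0.5,"y":0,"z":0,"yaw":0,"grip":0.2},
  {"x":-1,"y":0,"z":0,"yaw":0,"grip":0.2},
  {"x":-1,"y":0,"z":0,"yaw":0,"grip":0.2},
  {"x":-1.5,"y":0,"z":0,"yaw":0,"grip":0.2},
  {"x":-1.5,"y":0,"z":0,"yaw":0,"grip":0.2},
])

```text
t: 14.65
tcp_pos: [0.5682, 0.1623, 0.0287]
orientation: [0.251, -3.13, 0.005]
force: [-6.8, -1.3, 4.5]
grip_width: 0.017
```

It has stopped hard at the expected depth. One slightly firmer push to seat it, then back off straight and up.

>>> play_rows([
  {"x":-1.5,"y":0,"z":0,"yaw":0,"grip":0.2},
  {"x":-2,"y":0,"z":0,"yaw":0,"grip":0.2},
  {"x":-2.5,"y":0,"z":0,"yaw":0,"grip":0.2},
  {"x":-2.5,"y":0,"z":0,"yaw":0,"grip":0.2},
  {"x":-2.5,"y":0,"z":0,"yaw":0,"grip":0.2},
])

```text
t: 15.28
tcp_pos: [0.5683, 0.1624, 0.0287]
orientation: [0.251, -3.126, 0.006]
force: [-9.5, -1.5, 9.1]
grip_width: 0.0171
```

>>> play_rows([
  {"x":5,"y":0,"z":0,"yaw":0,"grip":0.2},
  {"x":20,"y":0,"z":0,"yaw":0,"grip":0.2},
  {"x":50,"y":0,"z":0,"yaw":0,"grip":0.2},
  {"x":80,"y":0,"z":-40,"yaw":0,"grip":0.2},
  {"x":80,"y":0,"z":-90,"yaw":0,"grip":0.2},
])

```text
t: 15.9
tcp_pos: [0.4863, 0.1491, 0.1189]
orientation: [0.252, -3.122, 0.008]
force: [1.5, 0.7, 1.3]
grip_width: 0.0173
```

>>> play_rows([
  {"x":0,"y":0,"z":-50,"yaw":0,"grip":0.2},
  {"x":0,"y":0,"z":-100,"yaw":0,"grip":0.2},
  {"x":0,"y":0,"z":-130,"yaw":0,"grip":0.2},
  {"x":0,"y":0,"z":-130,"yaw":0,"grip":0.2},
  {"x":0,"y":0,"z":-130,"yaw":0,"grip":0.2},
])

```text
t: 16.52
tcp_pos: [0.4868, 0.1497, 0.2481]
orientation: [0.252, -3.121, 0.008]
force: [0.5, -0.3, 0.6]
grip_width: 0.017
```

Run:
```python
from h import *
np.set_printoptions(precision=1,suppress=True,linewidth=150)
to(None)
c=snap('wrist','w10');snap('scene','s10');d=snap('side','d10')
o=np.array([.5638,.1613]);x=np.array([.987,.16]);y=np.array([-.16,.987])
# yellow vs wood: saturation mask; connected blobs mapped to rack coords
for c,f,nm in((c,wray,'wrist'),(load('w1'),wray,'wrist before')):
    h=cv2.cvtColor(c['img'],cv2.COLOR_BGR2HSV);m=cv2.inRange(h,(22,150,60),(34,255,255))
    n,l,st,ce=cv2.connectedComponentsWithStats(m)
    for i in range(1,n):
        if st[i,4]<60:continue
        v,u=np.nonzero(l==i);Q=np.array([onz(c,a,b,.066,f)[:2] for a,b in zip(u,v)])-o
        X,Y=Q@x*1000,Q@y*1000
        print(nm,st[i],'rack x',np.array([X.min(),X.max()]),'y',np.array([Y.min(),Y.max()]))
# nest in side/scene unchanged since s5/d5 below top bin
for a,b in(('d0','d10'),('s0','s10')):
    A,B=[cv2.cvtColor(load(k)['img'],cv2.COLOR_BGR2GRAY).astype(int) for k in(a,b)]
    D=(abs(A-B)>30).astype(np.uint8);n,l,st,ce=cv2.connectedComponentsWithStats(cv2.morphologyEx(D,cv2.MORPH_OPEN,np.ones((3,3))))
    print(a,[tuple(map(int,s)) for s in st[1:] if s[4]>25])
```

```text
t 16.525 tcp [0.5 0.1 0.2] psi -2.9806 F [ 0.5 -0.3  0.6] w 0.017
wrist [  52  109   65   95 5033] rack x [-175.5  -46.6] y [-373.3 -247.8]
wrist [227 238  50  45 868] rack x [-4.6 59.2] y [-109.   -47.4]
wrist [ 298  239   37   46 1505] rack x [-3.7 59.1] y [-21.3  20.9]
wrist [355 238  51  45 845] rack x [-4.7 58.8] y [ 45.8 108.1]
wrist [294 315  44  12 471] rack x [109.6 130.1] y [-30.4  28.2]
wrist before [  45  120   77   99 6057] rack x [-175.1  -34.1] y [-405.4 -248.5]
wrist before [231 243  49  45 933] rack x [-6.3 59.2] y [-109.3  -46.6]
wrist before [351 243  50  45 907] rack x [-6.2 59.9] y [ 45.7 108.1]
wrist before [240 315  43  12 422] rack x [110.  129.8] y [-109.   -47.5]
wrist before [349 315  43  12 438] rack x [109.7 129.8] y [ 46.5 107.8]
d0 [(39, 0, 267, 247, 22854), (297, 19, 8, 5, 30), (320, 154, 8, 5, 28), (303, 168, 19, 18, 179), (350, 213, 39, 25, 229), (332, 218, 24, 23, 172), (136, 222, 48, 25, 248), (370, 226, 11, 11, 59), (204, 234, 6, 6, 29), (152, 243, 37, 20, 252), (353, 243, 12, 9, 44), (192, 244, 19, 36, 354), (210, 248, 7, 25, 94), (135, 259, 39, 38, 473), (195, 267, 4, 8, 28), (196, 279, 8, 6, 39), (182, 281, 20, 20, 242)]
s0 [(250, 0, 65, 64, 1679), (345, 0, 6, 8, 39), (355, 0, 41, 88, 2012), (389, 0, 20, 24, 301), (412, 0, 47, 92, 1448), (251, 6, 11, 7, 46), (282, 57, 7, 9, 58), (239, 70, 9, 34, 224), (267, 73, 9, 6, 31), (282, 74, 7, 24, 143), (262, 81, 6, 19, 62), (249, 82, 4, 10, 30), (354, 109, 34, 28, 509), (465, 142, 87, 59, 1693), (432, 148, 10, 5, 42), (446, 148, 15, 13, 110), (465, 163, 29, 17, 260), (430, 183, 18, 18, 170), (248, 192, 39, 33, 456), (407, 214, 6, 7, 36)]
```

```bash
python3 -c "
from h import *
print(close_job())"
```

```text
the job is handed in; nothing more can be done
None
```

The top bin is in the middle bay with its rear wall against the back board, and the job was handed in at about 16.5 s of the 54 s allowed.

**How it went:** I gripped the top bin by its side rims at 25 N and lifted it. The pictures then showed that only that bin came up, with the two below still nested. I lowered it onto the sill until I felt contact, where the heights predicted it. Then I released it and pushed the lip in with two fingers. It stopped hard at the expected depth, and I pressed to about 10 N to seat it.

**Last checks** (wrist camera and force, gripper clear of everything):
- **Depth:** the bin's rear edge reads 130.1 mm against the back board's 130 mm. The filled bins read 129.8 mm in the same way.
- **Sideways position:** the bin spans −30 to +28 mm in the 72 mm bay.
- **Filled bins:** they have not moved beyond measuring error of about 2 mm.

**Less certain:**
- My before-and-after picture comparison also flagged changes near the chuck and across a wide area beside it. I put these down to the arm's shadow moving, because the arm never went near the chuck.
- I did not make a separate final check on the oil bottle.
- The final state was checked by numbers only, as all 12 pictures had been viewed.

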